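# Tug-check a cassette in its sprung dock

### The arm

A 6-joint arm with a two-finger parallel gripper is mounted at the origin on a cart in front of the work surface, level with it; the furniture and walls round the work are solid. World frame = base frame: x ahead of the robot, y to its left, z up, the work surface at z = 0. Lengths are in m, angles in rad, forces in N, time in s.
With the tool pointing down it reaches from about 0.25 to 0.725 m from the base axis. Payload 4 kg.
Tool frame: the origin (TCP) lies at the very end of the fingers, on their centre line; the grasp point (between the pads) lies 19 mm behind it; z points along the fingers, y is the line along which they close (so a half turn about z gives the same grasp; the last joint's range is limited). The gripper opens to 85 mm and grips with 20 to 120 N. Pads are 22 mm wide; open, the fingers measure 114 mm over their backs; the gripper's body (76 mm by 85 mm) begins 54 mm behind the grasp point. The pads swing forward as they close: fully open they stand 13 mm farther back than shut.
Start: joints at [-1.153, 0.241, 0.005, 1.335, 0, 1.571], TCP at [0.203, -0.457, 0.231] pointing down, gripper open.
Joint ranges: [-2.72, 2.72], [-1.05, 1.87], [-1.09, 1.28], [-1.99, 2.15], [-1.42, 1.44], [-3.14, 3.14]. Speed limits (rad/s): [2.79, 2.79, 3.14, 3.14, 3.14, 3.14].

### API

Orientations are given as a unit quaternion [w, x, y, z].
In Python, from rig import ctrl, cams, status gives the robot as it stands (ctrl), with the cameras (cams) and the readings (status).
- The arm moves only by the tool jog_arm, called by a JSON object that holds its "fn" and its "kwargs", one argument or row to a line. Schema: {"type":"object","properties":{"segments":{"type":"array","items":{"type":"array","prefixItems":[{"type":"array","items":{"type":"number"},"minItems":3,"maxItems":3},{"type":"array","items":{"type":"number"},"minItems":3,"maxItems":3},{"type":"number"}],"minItems":3,"maxItems":3},"minItems":1,"maxItems":5},"only":{"type":"string"},"quiet":{"type":"boolean"},"lines":{"type":"string"}},"required":["segments"],"additionalProperties":false}. segments is a list of rows, 1 to 5 of them, each written [[rx, ry, rz], [dx, dy, dz], opening]: a rotation vector rx, ry, rz in fractions of the full range, 1 being pi rad, then dx, dy, dz in a scale on which 1.0 is 0.75 m, then the opening from 0.0 (shut) to 1.0 (fully open); each row is the pose to reach, as a shift and turn from the pose commanded when the call began, along the tool's axes at that moment; what a row does not reach only later rows make up. A row lasts 1/8 s, in which the tool goes at most 0.0625 m and 0.188 rad, less where a joint would pass 70% of its speed; a pose out of reach is approached as far as the arm can. The fingers move at their own pace and stop on an object; the grip force is fixed at half the most. Time passes only in rows, so rows that do not move let the fingers close. The tool returns the time, the measured TCP pose, the force, the opening and the grip force at its end. only (a regular expression) keeps the lines of the reply that match it, lines (a string "A,B") keeps lines A to B, and quiet returns only ok. No shift or turn number may pass 1 either way. Input that does not fit is refused with a message, and nothing moves.
- status.get_obs(): the state, without advancing time (a new reading comes with each control period).
- cams.camera(name): name is "side" or "top" or "wrist"; returns a dict with "pixels" (384x512x3 uint8, blue, green, red), "fov_y" (degrees; the focal length in pixels is half the picture's height over the tangent of half this angle, whatever the lens; pixels are square), "cx", "cy" (the principal point, pixels), "R" (3x3) and "t" (3): a world point X has camera coordinates R X + t. Camera axes: x right, y down, z forward; pixel columns grow to the right and rows downward; lengths in m; the calibration is good to about 2 mm. A picture is of the moment at which its call begins. There is no depth.
- ctrl.finish_job(): hands the job in; it is judged then, once.
The state is a dict: "time": time; "joint_pos": joint angles; "qd": joint speeds; "joint_efforts": joint torques, N m; "eef_pos": TCP position; "orientation": TCP orientation; "wrist_force": force on the tool from outside, world axes, zero at the start; "moment": the same for the moment, N m; "finger_gap": opening from 0.0 (shut) to 1.0 (fully open); "grip_force": force on a finger pad.
Only numpy, scipy, OpenCV 4.12 (cv2) and the standard library are available. Lean on these libraries where they do the work, as an engineer would, in place of code of your own. Each camera call takes 0.05 s, during which the arm holds its last target. There are 200 camera calls.

### The job

The white cassette with the straight bar grip has just been put into its dock, and nobody knows whether it latched. Tug it straight up by its grip: if it is latched, the sprung cradle rises a few millimetres with it; if it lifts free of the cradle instead, press it fully home until it latches and tug again. Once a tug has raised the cradle, hold it there a moment, lower it, and leave the cassette fully home and released; leave the cassette with the round knob, its dock and the tube, bottle and dish alone.

Things in the scene. Friction and masses are not known exactly. Their poses are not given: they have to be found in the camera images.
- bar_cassette: The cassette to check: white block 30 (x) x 60 (y) x 62 mm high, about 0.12 kg, with a grey straight bar grip on top. Origin: centre of its underside; z up, y along the bar. It slides straight up and down in the pocket with about 2 mm play sideways. Home: underside on the pocket floor; at the start it stands 0 to 6 mm higher, latched only if less than about 2.5 mm.
- bar_grip (a point): Point in the middle of the bar grip, 86 mm above the cassette's underside. The bar is 14 mm thick in the cassette's x, 44 mm long in y and runs from 62 to 96 mm above the underside, with free space on both sides. Grip it across the 14 mm, fingers closing along the cassette's x, tips above the white block (24 mm below this point).
- bar_pocket (a point): Centre of the pocket floor in the cradle of the bar cassette's dock; z up, y along the pocket. A home cassette has its origin here. The dock is a fixed grey plate 88 x 124 mm with a floating grey cradle on four guide posts; the floor is 20 mm above the worktop with the cradle down, the pocket walls end 40 mm above the floor.
- bar_latch (a point): Middle of the two spring pawls in the pocket's ends, 24 mm above its floor. Not latched, they only rub: the cassette slides up with 1 to 6 N, the cradle staying down. Pressed down to the pocket floor (3 to 10 N) they snap into its end notches and stay. Latched, it has 2.5 mm upward slack, then takes the cradle up with it.
- bar_cradle (a joint): How far that cradle has risen on its posts, m: 0 down on the plate, at most 0.012. Springs hold it down: it starts to rise at a pull of about 10 to 13 N, is up 5 mm at about 13 to 17 N and 10 mm at about 16 to 20 N, and goes back down when let go.
- knob_cassette: Bystander: the same white cassette in a second, equal dock, but with a round grey knob 28 mm across on top (62 to 90 mm above the underside) in place of the bar. Origin: centre of the underside. Already checked; leave alone.
- knob_cradle (a joint): How far the cradle of the knob cassette's dock has risen, m; 0 down. Leave alone.
- tube: Bystander: standing centrifuge tube, orange cap, 34 mm across, 112 mm high. Origin: centre of the underside.
- stain_bottle: Bystander: brown dropper bottle, 40 mm across, 106 mm high. Origin: centre of the underside.
- petri_dish: Bystander: flat round dish, 58 mm across, 14 mm high. Origin: centre of the underside.

How it is judged:
On the way:
1. the bar cassette, held in the fingers, is tugged up and takes its cradle at least 3 mm up with it, latched (less than 5 mm above the pocket floor) (value of joint bar_cradle above 0.003 m and z of bar_cassette in the frame of bar_pocket below 0.005 m and contact force between the fingers and bar_cassette above 2 N and contact force between the fingers and bar_dock below 1 N), for 0.2 s.
At the end, for the whole second after the job is handed in: The bar cassette stands upright and still, fully home in its pocket (underside within 2 mm of the pocket floor, within 6 mm of its centre), released, and its cradle is down (within 1.5 mm) (z of bar_cassette in the frame of bar_pocket below 0.002 m and horizontal distance between bar_cassette and bar_pocket below 0.006 m and value of joint bar_cradle below 0.0015 m and angle between bar_cassette's own z axis and vertical below 0.1 rad and linear speed of bar_cassette below 0.02 m/s); the robot touches nothing.
It fails at once if the knob cassette or its cradle is pulled, or the cassette moved over 10 mm (value of joint knob_cradle above 0.003 m or distance of knob_cassette from where it was at the start of the episode above 0.01 m).
It fails at once if the tube, bottle or dish is moved over 20 mm (distance of any of tube, stain_bottle, petri_dish from where it was at the start of the episode above 0.02 m).
It also fails if it takes over 35 s, if anything falls off the work surface, if the arm or the gripper's body presses on something with over 40 N, if the wrist force passes 120 N, or if a joint passes its speed limit or range.

## Working session

There is one attempt and no reset: what is moved stays moved. The work goes in short steps, Python scripts to look and compute and a tool call to move; the robot and the scene stay as the last step left them, time stands still between calls to the robot, and variables do not carry over. Pictures are saved under pics/ and viewed, at most 10 in all, crops included, and the job is handed in when it is done.

```bash
ls; mkdir -p pics; python3 - <<'E'
from rig import ctrl, cams, status
import cv2
o=status.get_obs();print(o)
for n in("top","side"):
    c=cams.camera(n);cv2.imwrite(f"pics/{n}0.png",c["pixels"]);print(n,c["fov_y"],c["cx"],c["cy"],c["R"],c["t"])
E
```

```text
pics
rig.py
{'time': 0.0, 'joint_pos': array([-1.15297021e+00,  2.41415152e-01,  3.68556037e-03,  1.33520725e+00,
        9.40721117e-06,  1.57080311e+00]), 'qd': array([-9.45033434e-04,  4.09273845e-05, -1.33339530e-03, -4.91404139e-04,
       -6.19456676e-05,  7.36229205e-04]), 'joint_efforts': array([ 1.60576747e-03, -3.72316825e+01,  2.52408010e+01,  1.71186263e-02,
        1.18733014e-04,  1.00887959e-05]), 'eef_pos': array([ 0.20262437, -0.45638741,  0.23039713]), 'orientation': array([-1.04796211e-03,  9.78257065e-01,  2.07393271e-01, -2.17370225e-04]), 'wrist_force': array([ 0.02257503, -0.20682739,  0.28137796]), 'moment': array([-0.00154599, -0.00725978, -0.02273583]), 'grip_force': 0.0, 'finger_gap': 1.001573978303326}
top 52.01650648689338 254.15626235301454 192.57716033374965 [[ 0.00768386 -0.99992545  0.00948984]
 [-0.994817   -0.00860615 -0.10131671]
 [ 0.10139082 -0.00866215 -0.99480896]] [-0.07282046  0.5609463   1.12378051]
side 42.527700120253684 257.8041632478806 199.8191214653716 [[ 0.98148137 -0.1913765  -0.00832853]
 [-0.1262756  -0.61369103 -0.77938295]
 [ 0.14404444  0.76600154 -0.6264925 ]] [-0.57270358  0.1083779   1.52433781]
```

View pics/top0.png

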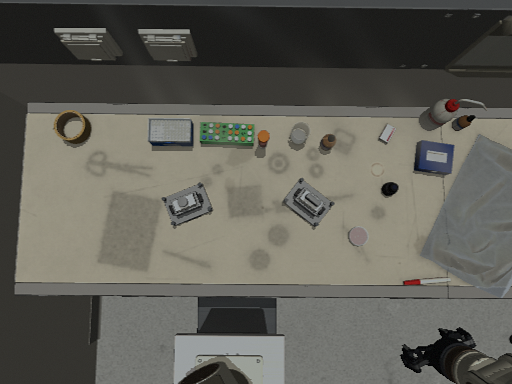

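View pics/side0.png

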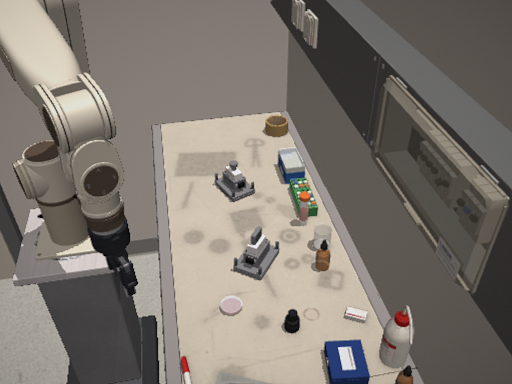

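The top view shows the bar dock at about (310,202) and the knob dock at about (187,203). In the side view the bar dock is at about (257,250). I'll enlarge both.

```bash
python3 - <<'E'
import cv2,numpy as np
t=cv2.imread("pics/top0.png")[172:232,275:345];s=cv2.imread("pics/side0.png")[220:280,225:295]
f=lambda a:cv2.resize(a,None,fx=5.6,fy=5.6,interpolation=cv2.INTER_CUBIC)
cv2.imwrite("pics/crop0.png",np.hstack([f(t),f(s)]))
E
```

```text
(no output)
```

View pics/crop0.png

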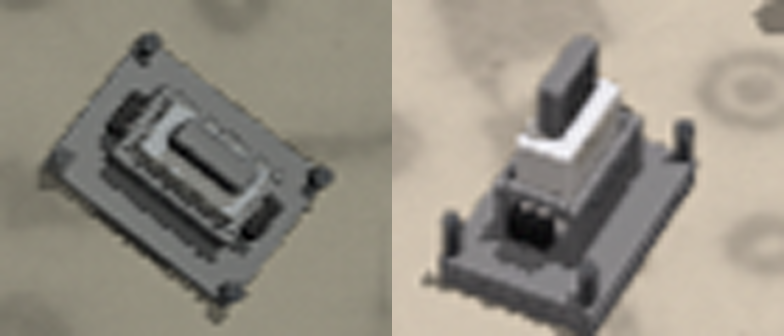

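The top crop shows the bar's top face centred near (209,154), which is full-picture (312.3,199.5). Its long axis runs along the plate edges, with plate corners at crop (148,40), (325,180), (225,300) and (50,170).

```bash
cat > h.py <<'E'
from rig import ctrl, cams, status
import numpy as np, cv2
from scipy.spatial.transform import Rotation as Ro
def ray(c,u,v,z):
    f=c["pixels"].shape[0]/2/np.tan(np.radians(c["fov_y"])/2)
    R,t=np.array(c["R"]),np.array(c["t"]);d=R.T@[(u-c["cx"])/f,(v-c["cy"])/f,1];o=-R.T@t
    return o+d*(z-o[2])/d[2]
def proj(c,X):
    f=c["pixels"].shape[0]/2/np.tan(np.radians(c["fov_y"])/2)
    p=np.array(c["R"])@X+c["t"];return p[:2]/p[2]*f+[c["cx"],c["cy"]]
def tool():
    o=status.get_obs();q=o["orientation"];return o["eef_pos"],Ro.from_quat([q[1],q[2],q[3],q[0]])
def go(p,yaw):
    """rows' shift and turn to reach p, tool down, tool y at world angle yaw (mod pi)"""
    e,R=tool();y=np.array([np.cos(yaw),np.sin(yaw),0]);z=np.array([0,0,-1.])
    if R.apply([0,1,0])@y<0:y=-y
    G=Ro.from_matrix(np.c_[np.cross(y,z),y,z])
    print("tool y",R.apply([0,1,0]).round(3),"rot",(R.inv()*G).as_rotvec().round(4),"shift",R.inv().apply(np.array(p)-e).round(4))
E
python3 - <<'E'
from h import *
c=cams.camera("top")
P=lambda x,y,z:ray(c,275+(x+.5)/5.6-.5,172+(y+.5)/5.6-.5,z)
print("bar",P(209,154,.118))
q=[P(*a,.012) for a in[(148,40),(325,180),(225,300),(50,170)]];print(np.round(q,3),np.mean(q,0))
l=q[1]-q[0]+q[2]-q[3];print("y axis deg",np.degrees(np.arctan2(l[1],l[0])),np.linalg.norm(l)/2)
l=q[3]-q[0]+q[2]-q[1];print("x axis deg",np.degrees(np.arctan2(l[1],l[0])),np.linalg.norm(l)/2)
b=P(209,154,.118);xa=np.arctan2(l[1],l[0])
go([b[0],b[1],.26],xa)
E
```

```text
bar [ 0.5361076  -0.22356388  0.118     ]
[[ 0.606 -0.208  0.012]
 [ 0.532 -0.302  0.012]
 [ 0.468 -0.248  0.012]
 [ 0.536 -0.156  0.012]] [ 0.53553489 -0.22834051  0.012     ]
y axis deg -127.36397958166233 0.1169687107650221
x axis deg 141.64116600472198 0.08531371311231488
tool y [ 0.406 -0.914 -0.002] rot [-1.600e-03 -4.000e-04 -4.835e-01] shift [ 0.3993 -0.0777 -0.0293]
```

Careful with the scale: shifts go in shares of 0.75 m and turns go in shares of pi rad. That gives: 0.3 m / 0.75 = 0.4, 0.24 m / 0.75 = 0.32, -0.48 rad / 3.1416 = -0.1528.

{"fn": "jog_arm", "kwargs": {
  "segments": [
    [[0,0,-0.0318],[0.08,-0.0147,-0.0053],1],
    [[0,0,-0.0637],[0.16,-0.0307,-0.0107],1],
    [[0,0,-0.0955],[0.24,-0.0467,-0.0173],1],
    [[0,0,-0.1273],[0.32,-0.0627,-0.024],1],
    [[0,0,-0.1528],[0.4,-0.0773,-0.0293],1]
  ]
}}

```text
time: 0.78
eef_pos: [0.4549, -0.2809, 0.2533]
orientation: [0.0, 0.9, 0.435, -0.0]
wrist_force: [-0.2, -1.7, 0.3]
finger_gap: 0.998
grip_force: 0.0
```

```bash
python3 - <<'E'
from h import *
go([.536,-.224,.26],np.radians(-38))
E
```

```text
tool y [ 0.784 -0.621 -0.   ] rot [-0.      0.0002 -0.0071] shift [ 0.095   0.0282 -0.0067]
```

To row units: 0.095 m / 0.75 = 0.1267, 0.05 m / 0.75 = 0.0667, -0.007 rad / 3.1416 = -0.0022.

{"fn": "jog_arm", "kwargs": {
  "segments": [
    [[0,0,-0.0022],[0.0667,0.0187,-0.004],1],
    [[0,0,-0.0022],[0.1267,0.0373,-0.0093],1],
    [[0,0,-0.0022],[0.1267,0.0373,-0.0093],1],
    [[0,0,-0.0022],[0.1267,0.0373,-0.0093],1]
  ]
}}

```text
time: 1.27
eef_pos: [0.5341, -0.2254, 0.2596]
orientation: [-0.0, 0.899, 0.437, -0.001]
wrist_force: [-0.3, 0.6, 0.2]
finger_gap: 0.999
grip_force: 0.0
```

```bash
python3 - <<'E'
from h import *
go([.536,-.224,.26],np.radians(-38))
c=cams.camera("wrist");cv2.imwrite("pics/w1.png",c["pixels"]);np.save("pics/w1.npy",c,allow_pickle=True)
print(c["R"],c["t"])
E
```

```text
tool y [ 0.787 -0.618 -0.001] rot [-0.0015  0.0009 -0.0024] shift [ 0.0023  0.0007 -0.0004]
[[ 7.86171569e-01 -6.18007684e-01 -8.75293110e-04]
 [-5.89885887e-01 -7.50818526e-01  2.97163559e-01]
 [-1.84306549e-01 -2.33105219e-01 -9.54826190e-01]] [-0.55960494  0.09767889  0.45126923]
```

View pics/w1.png

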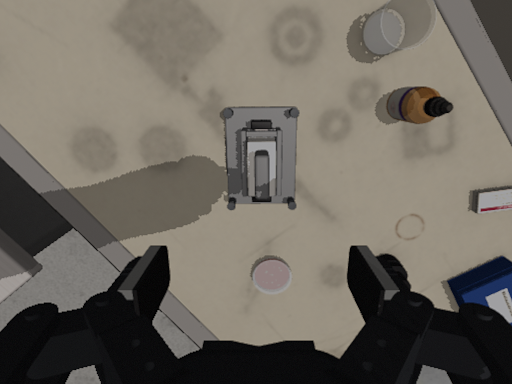

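The wrist view shows the bar dock upright at about (261,158). The bar runs from (262,150) to (262,200), and the dish at (271,275) is clear. I'll enlarge the dock to refine its position.

```bash
python3 - <<'E'
import cv2
a=cv2.imread("pics/w1.png")[95:220,210:315]
cv2.imwrite("pics/w1c.png",cv2.resize(a,None,fx=4.8,fy=4.8,interpolation=cv2.INTER_CUBIC))
E
```

```text
(no output)
```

View pics/w1c.png

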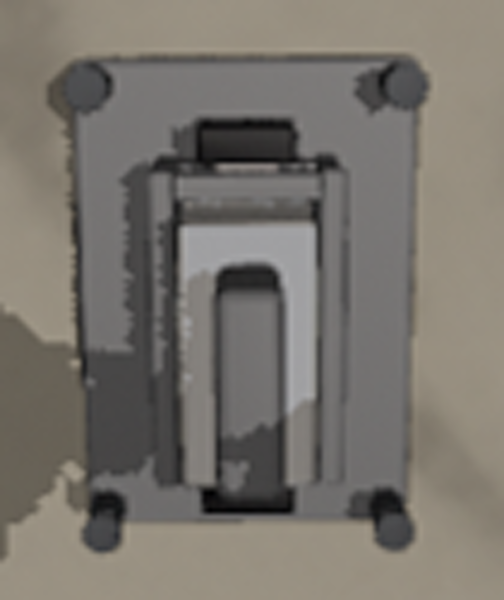

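```bash
python3 - <<'E'
from h import *
c=np.load("pics/w1.npy",allow_pickle=True).item()
P=lambda x,y,z:ray(c,210+(x+.5)/4.8-.5,95+(y+.5)/4.8-.5,z)
for z in(.116,.121):
    a,b=P(251,291,z),P(251,491,z);print(z,(a+b)/2,np.linalg.norm(a-b),np.linalg.norm(P(217,390,z)-P(284,390,z)))
m=(P(217,291,.118)+P(284,491,.118))/2
d=P(250,300,.118)-P(250,480,.118);print("bar dir",np.degrees(np.arctan2(d[1],d[0])))
q=[P(66,58,.012),P(418,62,.012),P(408,520,.012),P(88,518,.012)]
print("left right edges", [np.degrees(np.arctan2(*(u-v)[[1,0]])) for u,v in((q[0],q[3]),(q[1],q[2]))])
p=[P(89,87,.03),P(405,85,.03),P(394,527,.03),P(101,530,.03)]
print("posts",np.mean(p,0),[np.degrees(np.arctan2(*(u-v)[[1,0]])) for u,v in((p[0],p[3]),(p[1],p[2]),(p[1],p[0]),(p[2],p[3]))])
print("white",P(248,390,.083))
go([*m[:2],.16],np.radians(-38)); go([*m[:2],.089],np.radians(-38))
E
```

```text
0.116 [ 0.53743583 -0.22786837  0.116     ] 0.04138354940556809 0.013427042514170028
0.121 [ 0.53819452 -0.22680727  0.121     ] 0.0406584565872109 0.013191783522646936
bar dir 52.02768295648197
left right edges [np.float64(52.7353025197765), np.float64(52.67911316567791)]
posts [ 0.53598459 -0.22966953  0.03      ] [np.float64(51.76116834720874), np.float64(52.353992339175576), np.float64(-37.81645571971447), np.float64(-37.52946730669871)]
white [ 0.53233939 -0.23389542  0.083     ]
tool y [ 0.786 -0.618 -0.001] rot [-0.0012  0.0008 -0.0035] shift [0.0013 0.0043 0.0999]
tool y [ 0.786 -0.618 -0.001] rot [-0.0012  0.0008 -0.0035] shift [0.0014 0.0044 0.1709]
```

To row units: 0.15 m / 0.75 = 0.2, 0.13 m / 0.75 = 0.1733.

{"fn": "jog_arm", "kwargs": {
  "segments": [
    [[0,0,0],[0.0013,0.0053,0.0667],0.7],
    [[0,0,0],[0.0013,0.0053,0.1333],0.6],
    [[0,0,0],[0.0013,0.0053,0.1733],0.6],
    [[0,0,0],[0.0013,0.0053,0.2],0.6],
    [[0,0,0],[0.0013,0.0053,0.2],0.6]
  ]
}}

```text
time: 1.95
eef_pos: [0.5358, -0.2277, 0.1087]
orientation: [-0.002, 0.9, 0.436, -0.002]
wrist_force: [0.1, 1.0, 0.5]
finger_gap: 0.601
grip_force: 0.0
```

```bash
python3 - <<'E'
from h import *
go([.5367,-.2285,.091],np.radians(-37.8))
c=cams.camera("wrist");cv2.imwrite("pics/w2.png",cv2.resize(c["pixels"][150:,120:400],None,fx=2.5,fy=2.5))
E
```

```text
tool y [ 0.785 -0.62  -0.004] rot [-0.0043  0.0013 -0.0086] shift [-0.0001  0.0013  0.0177]
```

View pics/w2.png

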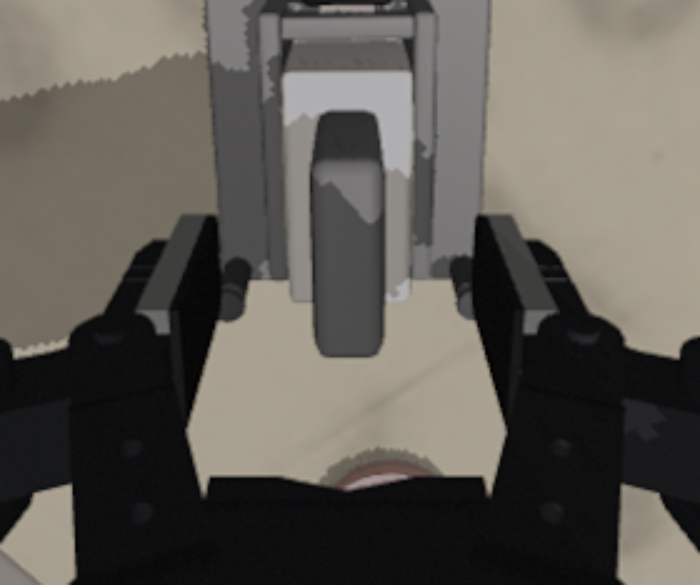

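The picture shows the bar midway between the pads (bar centre at column 348, pads at 218 and 475) and the pads alongside the bar. Next I lower the tool and close the fingers.

To row units: 0.018 m / 0.75 = 0.024, 0.012 m / 0.75 = 0.016, -0.005 rad / 3.1416 = -0.0016.

{"fn": "jog_arm", "kwargs": {
  "segments": [
    [[0,0,-0.0016],[0,0.0007,0.016],0.6],
    [[0,0,-0.0016],[0,0.0007,0.024],0.5],
    [[0,0,-0.0016],[0,0.0007,0.024],0.2],
    [[0,0,-0.0016],[0,0.0007,0.024],0],
    [[0,0,-0.0016],[0,0.0007,0.024],0]
  ]
}}

```text
time: 2.62
eef_pos: [0.539, -0.2274, 0.0924]
orientation: [0.0, 0.898, 0.439, 0.0]
wrist_force: [0.7, -1.0, -0.6]
finger_gap: 0.15
grip_force: 60.4
```

{"fn": "jog_arm", "kwargs": {
  "segments": [
    [[0,0,0],[0,0,0],0],
    [[0,0,0],[0,0,0],0],
    [[0,0,0],[0,0,0],0]
  ]
}}

```text
time: 3.0
eef_pos: [0.5389, -0.2275, 0.0924]
orientation: [0.0, 0.898, 0.439, 0.0]
wrist_force: [1.0, -0.4, -1.9]
finger_gap: 0.152
grip_force: 60.5
```

To row units: -0.004 m / 0.75 = -0.0053, -0.002 m / 0.75 = -0.0027.

{"fn": "jog_arm", "kwargs": {
  "segments": [
    [[0,0,0],[0,0,-0.0027],0],
    [[0,0,0],[0,0,-0.0053],0],
    [[0,0,0],[0,0,-0.0053],0]
  ]
}}

```text
time: 3.38
eef_pos: [0.5384, -0.2272, 0.0962]
orientation: [-0.0, 0.898, 0.439, -0.0]
wrist_force: [0.2, 0.4, -3.7]
finger_gap: 0.152
grip_force: 60.4
```

{"fn": "jog_arm", "kwargs": {
  "segments": [
    [[0,0,0],[0,0,-0.0027],0],
    [[0,0,0],[0,0,-0.004],0],
    [[0,0,0],[0,0,-0.004],0]
  ]
}}

```text
time: 3.75
eef_pos: [0.5387, -0.2273, 0.0994]
orientation: [-0.0, 0.898, 0.439, -0.0]
wrist_force: [-1.4, 1.0, -2.1]
finger_gap: 0.15
grip_force: 60.4
```

The cassette rose 7 mm against about 2–4 N, so it was not latched. Now I press it down.

To row units: 0.009 m / 0.75 = 0.012, 0.007 m / 0.75 = 0.0093.

{"fn": "jog_arm", "kwargs": {
  "segments": [
    [[0,0,0],[0,0,0.0053],0],
    [[0,0,0],[0,0,0.0093],0],
    [[0,0,0],[0,0,0.012],0],
    [[0,0,0],[0,0,0.012],0]
  ]
}}

```text
time: 4.25
eef_pos: [0.5386, -0.2274, 0.0898]
orientation: [-0.0, 0.898, 0.439, -0.0]
wrist_force: [0.6, -0.3, -1.6]
finger_gap: 0.154
grip_force: 60.7
```

{"fn": "jog_arm", "kwargs": {
  "segments": [
    [[0,0,0],[0,0,0.0013],0],
    [[0,0,0],[0,0,0.0027],0],
    [[0,0,0],[0,0,0.0027],0]
  ]
}}

```text
time: 4.62
eef_pos: [0.5388, -0.2274, 0.0893]
orientation: [0.0, 0.898, 0.439, 0.0]
wrist_force: [-1.9, 0.4, 5.2]
finger_gap: 0.155
grip_force: 61.6
```

{"fn": "jog_arm", "kwargs": {
  "segments": [
    [[0,0,0],[0,0,0.0013],0],
    [[0,0,0],[0,0,0.002],0],
    [[0,0,0],[0,0,0.002],0]
  ]
}}

```text
time: 5.0
eef_pos: [0.5389, -0.2274, 0.0892]
orientation: [0.001, 0.898, 0.439, 0.0]
wrist_force: [-4.1, 1.8, 11.3]
finger_gap: 0.149
grip_force: 62.6
```

{"fn": "jog_arm", "kwargs": {
  "segments": [
    [[0,0,0],[0,0,0.0013],0],
    [[0,0,0],[0,0,0.0027],0],
    [[0,0,0],[0,0,0.0027],0]
  ]
}}

```text
time: 5.38
eef_pos: [0.539, -0.2274, 0.0892]
orientation: [0.001, 0.898, 0.439, 0.001]
wrist_force: [-7.8, 4.1, 22.1]
finger_gap: 0.148
grip_force: 64.2
```

{"fn": "jog_arm", "kwargs": {
  "segments": [
    [[0,0,0],[0,0,0.0013],0],
    [[0,0,0],[0,0,0.002],0],
    [[0,0,0],[0,0,0.002],0]
  ]
}}

```text
time: 5.75
eef_pos: [0.5391, -0.2275, 0.0891]
orientation: [0.001, 0.898, 0.439, 0.001]
wrist_force: [-10.0, 4.5, 28.4]
finger_gap: 0.156
grip_force: 65.2
```

Position held firm at 28 N, so it is on the floor. I'll tug again.

To row units: -0.01 m / 0.75 = -0.0133, -0.008 m / 0.75 = -0.0107.

{"fn": "jog_arm", "kwargs": {
  "segments": [
    [[0,0,0],[0,0,-0.004],0],
    [[0,0,0],[0,0,-0.008],0],
    [[0,0,0],[0,0,-0.0107],0],
    [[0,0,0],[0,0,-0.0133],0],
    [[0,0,0],[0,0,-0.0133],0]
  ]
}}

```text
time: 6.38
eef_pos: [0.5386, -0.2273, 0.0916]
orientation: [-0.001, 0.898, 0.439, -0.001]
wrist_force: [2.6, -1.7, -9.9]
finger_gap: 0.151
grip_force: 59.3
```

{"fn": "jog_arm", "kwargs": {
  "segments": [
    [[0,0,0],[0,0,-0.0013],0],
    [[0,0,0],[0,0,-0.004],0],
    [[0,0,0],[0,0,-0.004],0]
  ]
}}

```text
time: 6.75
eef_pos: [0.5386, -0.2273, 0.0958]
orientation: [-0.0, 0.898, 0.439, -0.0]
wrist_force: [3.4, -0.4, -12.9]
finger_gap: 0.149
grip_force: 58.9
```

It pulls about 13 N while still rising, so it is latched. I'll go slightly higher and hold.

To row units: -0.0025 m / 0.75 = -0.0033, -0.001 m / 0.75 = -0.0013.

{"fn": "jog_arm", "kwargs": {
  "segments": [
    [[0,0,0],[0,0,-0.0013],0],
    [[0,0,0],[0,0,-0.0033],0],
    [[0,0,0],[0,0,-0.0033],0],
    [[0,0,0],[0,0,-0.0033],0],
    [[0,0,0],[0,0,-0.0033],0]
  ]
}}

```text
time: 7.38
eef_pos: [0.5386, -0.2273, 0.0986]
orientation: [-0.0, 0.898, 0.439, -0.0]
wrist_force: [1.9, -1.6, -14.2]
finger_gap: 0.154
grip_force: 58.7
```

```bash
python3 - <<'E'
from h import *
s=cams.camera("side")["pixels"][220:280,225:295]
cv2.imwrite("pics/s3.png",np.hstack([cv2.resize(a,None,fx=5.6,fy=5.6,interpolation=cv2.INTER_CUBIC) for a in(cv2.imread("pics/side0.png")[220:280,225:295],s)]))
E
```

{"fn": "jog_arm", "kwargs": {
  "segments": [
    [[0,0,0],[0,0,0],0],
    [[0,0,0],[0,0,0],0],
    [[0,0,0],[0,0,0],0]
  ]
}}

```text
time: 7.8
eef_pos: [0.5386, -0.2273, 0.0987]
orientation: [-0.0, 0.898, 0.439, -0.0]
wrist_force: [1.6, -0.2, -14.5]
finger_gap: 0.153
grip_force: 58.6
```

View pics/s3.png

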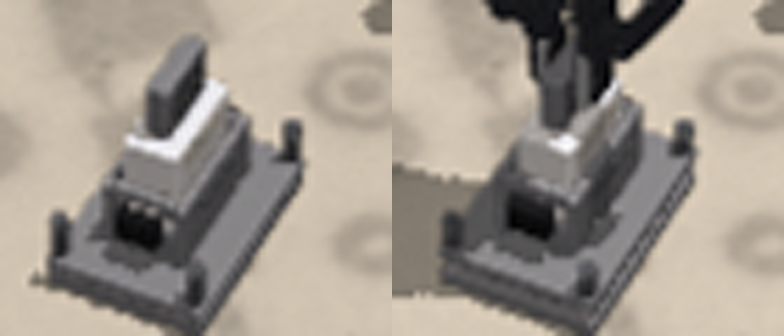

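On the right, the cradle plate has lifted, with a dark gap visible along its lower edge. I'll lower it and press it lightly home.

To row units: 0.015 m / 0.75 = 0.02, 0.012 m / 0.75 = 0.016.

{"fn": "jog_arm", "kwargs": {
  "segments": [
    [[0,0,0],[0,0,0.0053],0],
    [[0,0,0],[0,0,0.0107],0],
    [[0,0,0],[0,0,0.016],0],
    [[0,0,0],[0,0,0.02],0],
    [[0,0,0],[0,0,0.02],0]
  ]
}}

```text
time: 8.43
eef_pos: [0.5397, -0.2276, 0.0892]
orientation: [0.002, 0.898, 0.439, 0.002]
wrist_force: [-6.7, 3.7, 16.0]
finger_gap: 0.148
grip_force: 63.3
```

To row units: -0.0025 m / 0.75 = -0.0033.

{"fn": "jog_arm", "kwargs": {
  "segments": [
    [[0,0,0],[0,0,-0.0033],0],
    [[0,0,0],[0,0,-0.0033],0],
    [[0,0,0],[0,0,-0.0033],0.3],
    [[0,0,0],[0,0,-0.0033],0.6],
    [[0,0,0],[0,0,-0.0033],0.6]
  ]
}}

```text
time: 9.05
eef_pos: [0.5391, -0.2276, 0.0863]
orientation: [0.0, 0.898, 0.439, 0.0]
wrist_force: [-0.2, -0.0, -0.5]
finger_gap: 0.598
grip_force: 0.0
```

{"fn": "jog_arm", "kwargs": {
  "segments": [
    [[0,0,0],[0,0,-0.0133],0.6],
    [[0,0,0],[0,0,-0.04],0.6],
    [[0,0,0],[0,0,-0.0933],0.6],
    [[0,0,0],[0,0,-0.16],0.6],
    [[0,0,0],[0,0,-0.16],0.6]
  ]
}}

```text
time: 9.68
eef_pos: [0.5417, -0.2287, 0.2121]
orientation: [0.004, 0.898, 0.439, 0.004]
wrist_force: [-0.3, -0.7, 0.4]
finger_gap: 0.601
grip_force: 0.0
```

```bash
python3 - <<'E'
from h import *
c=cams.camera("side")["pixels"][220:280,225:295];w=cams.camera("wrist")["pixels"][100:260,185:345]
cv2.imwrite("pics/f.png",np.hstack([cv2.resize(a,(390,336),interpolation=cv2.INTER_CUBIC) for a in(c,w)]))
E
```

```text
(no output)
```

View pics/f.png

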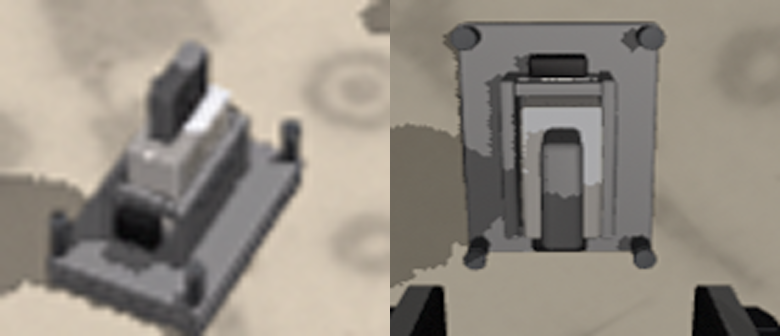

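The cassette is lower in the pocket than at the start, the cradle is down on its plate, and the fingers are clear. I'm handing in the job.

{"fn": "jog_arm", "kwargs": {
  "segments": [
    [[0,0,0],[0,0,0],0.6],
    [[0,0,0],[0,0,0],0.6]
  ]
}}

```text
time: 10.02
eef_pos: [0.538, -0.2271, 0.2048]
orientation: [-0.001, 0.898, 0.439, -0.001]
wrist_force: [0.1, 0.4, -0.4]
finger_gap: 0.599
grip_force: 0.0
```

```bash
python3 -c "
from rig import ctrl, cams, status
print(ctrl.finish_job())"
```

```text
the job is handed in; nothing more can be done
None
```

The bar cassette was not latched on the first tug, so I pressed it home; the second tug at about 14 N visibly raised its cradle (about 7 mm estimated), and I held, lowered and released it fully home, with nothing else touched (job handed in; no verdict was returned).

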